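# Flip a drone cover plate down the flip ramp and press it against the fence

## Robot

A 6-joint arm with a two-finger parallel gripper is mounted at the origin on the work surface. World frame = base frame: x ahead of the robot, y to its left, z up, the work surface at z = 0. Lengths are in mm, angles in rad, forces in N, time in s.
With the tool pointing down it reaches from about 275 to 850 mm from the base axis. Payload 5.2 kg.
Tool frame: the origin (TCP) lies midway between the tips of the shut fingers; the grasp point (between the pads) lies arm.grip_point_offset behind it (arm.grip_point_offset is the distance from the TCP to the grasp point, in mm); z points along the fingers, y is the direction in which the jaws open and shut (so a half turn about z gives the same grasp; the last joint's range is limited). The gripper opens to 85 mm and grips with 20 to 120 N. Pads are 22 mm wide; open, the fingers measure 114 mm over their backs; the gripper's body (76 mm by 85 mm) begins 54 mm behind the grasp point. The pads swing forward as they close: fully open they stand 13 mm farther back than shut.
Start: joints at [1.095, 0.259, 1.535, -0, 1.348, -0.203], TCP at [148.164, 529.672, 231.31] pointing down, gripper open.
Joint ranges: [-3.14, 3.14], [-0.91, 2.08], [0.19, 2.58], [-1.22, 4.36], [0.22, 2.71], [-3.12, 3.12]. Speed limits (rad/s): [2.57, 2.57, 3.14, 3.14, 3.14, 3.14].

## Interface

Orientations are given as a unit quaternion [w, x, y, z].
In Python, from plant import arm, vision, order gives the robot as it stands. The module is installed in compiled form; this text tells all that it offers.
- The arm moves only by the tool move_arm, never from a script. Its argument "series" is text: rows parted by semicolons, each of 7 numbers parted by spaces: the shift along the world's x, y, z in cm, then the turn, a rotation vector about the world's x, y, z in degrees, then the opening, from 0 (shut) to 1 (fully open). In form: x y z wx wy wz jaw; .... A call has 1 to 5 rows; each row is the pose to reach, as a shift and turn from the pose commanded when the call began; what a row does not reach only later rows make up. A row lasts 1/8 s, in which the tool goes at most 62.5 mm and 10.7 degrees, less where a joint would pass 70% of its speed; a pose out of reach is approached as far as the arm can. A call with a gripper value outside its range is refused whole. The fingers move at their own pace and stop on an object; "newtons" is the grip in N (left out, the last holds). Time passes only in rows, so rows that repeat a pose let the fingers close. It gives the time, the measured TCP pose, the force and the opening at its end, in the units of the state.
- arm.observe(): the state, without advancing time (a new reading comes with each control period).
- vision.get_image(name): name is "scene" or "top" or "wrist"; returns (picture, depth): 420x560x3 uint8, red, green, blue; 420x560 float32, mm along the optical axis (not along the pixel's ray), 0 where there is no reading.
- vision.camera_params(name): a dict with "fx", "fy", "cx", "cy" (pixels), "eye" and "orientation" of the camera in the world; the wrist camera has in their place "hand_eye" (4x4, takes a point from camera to tool coordinates, whose origin is the TCP and whose axes are the flange's). Camera axes: x right, y down, z forward; pixel columns grow to the right and rows downward; lengths in mm; the calibration is good to about 2 mm. The wrist camera is an equidistant fisheye: a pixel r from the principal point sees the ray r / f radians off the axis. A picture is of the moment at which its call begins: read the wrist's pose just before it. camera_params takes no time and is no camera call.
- order.close_job(): hands the job in, once; it reports no verdict.
Trained networks look in the newest picture that a camera, given by its name, has taken for a name from the list of things; names that differ only in an ending like _2 or _b are one class to them, and where a whole thing is asked for, a point or a joint stands for the part that bears it (a point fixed in the world has none). Each returns a list of dicts, best first, with "conf" (0 to 1); they miss things now and then, are a little off and sometimes report something else, mostly with a low value. They report only what shows in the picture. A call takes as long as a camera call. They do not tell look-alikes from the thing itself.
- vision.silhouettes(camera, label): "pixels" (420x560 bool, what is visible of it) and "bbox" ([left, top, right, bottom] in pixels, round what is visible of it).
The state is a dict: "time_s": time; "q": joint angles; "dq": joint speeds; "tau": joint torques, N m; "position": TCP position; "eef_rot": TCP orientation; "ft_force": force on the tool from outside, world axes, zero at the start; "wrist_torque": the same for the moment, N m; "opening": finger opening in mm.
Only numpy, scipy, OpenCV 4.12 (cv2) and the standard library are available. Lean on these libraries where they do the work, as an engineer would, in place of code of your own. Each camera call takes 0.05 s, during which the arm holds its last target. There are 200 camera calls.

## Task

Turn the drone's cover plate over with the flip stand, without lifting it: push it off the blue deck so that it slides down and comes to rest leaning on the steep ramp, then tip it forward off the ramp so that it lies on the black bed with its orange face and brass inserts up. Then push it across the bed and press it home, its long side flush along the yellow fence, keeping up a gentle but firm pressure for a moment; leave it there, and leave the other things on the bench alone.

Things in the scene. Friction and masses are not known exactly. Their poses are not given: they have to be found in the camera images.
- plate: flat cover plate, 76 (its x) x 96 (its y) x 6 mm thick (its z), about 80 g; its +z face is white, its -z face orange with four flush brass inserts. Origin: centre of the orange face. It starts white side up on the deck, its y roughly downhill. Once its middle is over the deck edge it tips and slides down the ramp by itself. Push on it with less than 20 N.
- stand: flip stand, fixed. Origin: on the table, under the middle of the deck's front edge. Its y points downhill, its x across (away from the robot), its z up; the heights and places below are in its frame, in mm. Blue deck: top at z = 69, y = -150 to 0, x = -65 to 65.
- ramp_foot (a point): middle of the blue ramp's foot. The ramp (x = -65 to 65) falls at 68 degrees from the deck edge (y = 0, z = 69) to here (y = 25.5, z = 6). A groove from here to y = 35.5, floor z = 6, catches the plate's foot: the plate then leans on the ramp, its upper edge at y = -10, z = 95, standing 26 above the deck, where it can be pushed over from behind.
- bed_middle (a point): centre of the black bed's top. Bed: z = 12, y = 35.5 to 175, x = -70 to 80 in the stand's frame; end wall at y = 175, top z = 24; open on its -x side. A leaning plate pushed past upright falls onto the bed, its edge near the groove.
- fence: yellow fence on the bed's +x side, clamped: its place across varies by 18 mm and it does not give. Axes as the stand's. Origin at table level beside the deck edge, in the plane of its -x face, which is x = 0 here, y = 39 to 169 mm, top z = 28.5. A plate pressed home has its centre at x = -38 mm; a push of 4 to 12 N kept up for half a second presses it home.
- servo_a: black servo 40 x 20 x 36 mm standing beyond the stand (not to be moved)
- servo_b: black servo 40 x 20 x 36 mm on the left (not to be moved)
- spacer: grey printed spacer block 35 x 60 x 30 mm beyond the stand (not to be moved)
- screwdriver: red screwdriver 200 mm long lying on the left (not to be moved)
- battery: blue battery block 70 x 35 x 28 mm on the robot's side of the stand (not to be moved)
- screw_jar: jar with a green cap, 48 mm wide, 60 mm tall, on the right (not to be moved)
Mind the look-alikes: they are no part of the job. Of the things that look like the plate, the smallest one is meant.

How it is judged:
By the outcome, as a careful person would: the job done as asked, in the order asked, and still so for the second after the job is handed in, with the robot touching nothing.
It also fails if it takes over 59 s, if anything falls off the work surface, if the arm or the gripper's body presses on something with over 40 N, if the wrist force passes 120 N, or if a joint passes its speed limit or range.

## Working session

There is one attempt and no reset: what is moved stays moved. The work goes in short steps, Python scripts to look and compute and a tool call to move; the robot and the scene stay as the last step left them, time stands still between calls to the robot, and variables do not carry over. Pictures are saved under pics/ and viewed, about 8 in all and at most 12, crops included, and the job is handed in when it is done.

Besides the shell and the picture viewer there is one more tool, called after "Call:" in YAML: its name, and indented under it one key for each argument. move_arm: Moves the arm, as the interface text tells. Its arguments: {"type":"object","properties":{"series":{"type":"string"},"newtons":{"type":"number"}},"required":["series"]}

```bash
mkdir -p pics
cat > h.py <<'E'
import numpy as np, cv2
from scipy.spatial.transform import Rotation as R
from plant import arm, vision, order
def rot(o):
    o=np.array(o,float)
    return o if o.shape==(3,3) else R.from_quat(o,scalar_first=True).as_matrix()
def cloud(name,d):
    p=vision.camera_params(name); v,u=np.mgrid[0:420,0:560]
    c=np.dstack([(u-p['cx'])/p['fx']*d,(v-p['cy'])/p['fy']*d,d])
    return c@rot(p['orientation']).T+np.array(p['eye'])
def snap(name,f=None):
    im,d=vision.get_image(name)
    if f: cv2.imwrite('pics/'+f,im[:,:,::-1])
    return im,d
E
python3 - <<'E'
from h import *
print(arm.observe(), arm.grip_point_offset)
for n in ['scene','top']:
    im,d=snap(n,n+'1.png'); P=cloud(n,d); np.save(n+'.npy',P); print(n,vision.camera_params(n))
    for l in ['plate','stand','fence','battery','screw_jar']:
        for s in vision.silhouettes(n,l)[:3]:
            m=s['pixels']&(d>0); q=P[m]; print(l,round(s['conf'],2),s['bbox'],np.median(q,0).round(),np.percentile(q,2,axis=0).round(),np.percentile(q,98,axis=0).round())
a=cv2.imread('pics/scene1.png');b=cv2.imread('pics/top1.png')
E
```

```text
{'time_s': 0.0, 'q': array([ 1.09517958e+00,  2.59369374e-01,  1.53609947e+00, -1.98297043e-05,
        1.34796881e+00, -2.02801992e-01]), 'dq': array([ 0.00104739,  0.00027033, -0.00041671, -0.00097948,  0.00143112,
       -0.00156201]), 'tau': array([-1.31871839e-04, -4.46025610e+01, -2.90569031e+01, -4.14504402e-04,
        1.17141323e-02, -2.34783090e-05]), 'position': array([147.93327241, 529.18617937, 230.45390634]), 'eef_rot': array([-2.97837298e-04,  1.35982512e-01,  9.90710808e-01, -8.73150896e-04]), 'ft_force': array([-0.37493441,  0.05694955, -0.98129815]), 'wrist_torque': array([-0.0018153 , -0.01192564,  0.02333501]), 'opening': 85.35675335958796} 18.700000000000003
scene {'fx': 488.8204821935012, 'fy': 488.8204821935012, 'cx': 281.49028010774634, 'cy': 209.9034136465151, 'eye': array([1166.91280549,  534.33378835,  997.60374813]), 'orientation': array([-0.15078199,  0.41118845,  0.83571834, -0.33130606])}
plate 0.94 [187.7, 155.1, 240.5, 192.7] [ 458. -301.    9.] [ 390. -355.    1.] [ 521. -252.   13.]
plate 0.76 [216.9, 188.0, 262.6, 223.8] [ 560. -104.   76.] [ 520. 
[... 736 characters left out ...]
45409, -0.06113445])}
plate 0.89 [306.9, 187.5, 339.1, 215.0] [ 555. -107.   75.] [ 520. -152.   70.] [592. -61.  79.]
plate 0.86 [219.6, 257.0, 268.2, 311.3] [316. 128.   8.] [252.  72.   3.] [382. 183.  13.]
plate 0.83 [368.7, 211.3, 406.2, 258.5] [ 453. -305.    8.] [ 390. -360.   -1.] [ 518. -254.   13.]
stand 0.71 [227.9, 178.3, 348.9, 237.9] [526.  19.  15.] [ 466. -169.    4.] [607. 151.  72.]
fence 0.47 [236.2, 184.9, 276.0, 194.5] [599.  92.  28.] [592.  31.  -1.] [612. 143.  35.]
battery 0.51 [321.9, 243.5, 351.5, 258.9] [ 406. -149.   28.] [ 391. -184.    5.] [ 425. -119.   33.]
screw_jar 0.65 [407.1, 177.9, 429.5, 197.1] [ 589. -396.   57.] [ 571. -422.    8.] [ 612. -380.   64.]
```

View pics/top1.png

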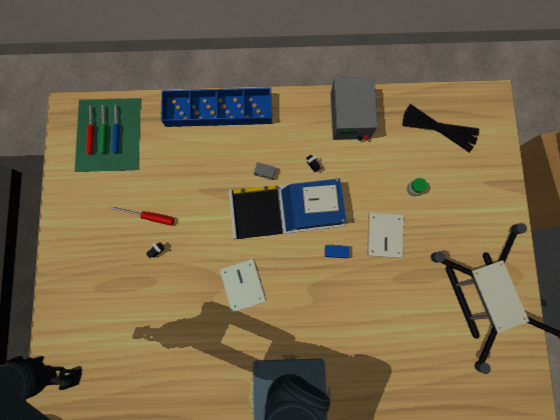

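View pics/scene1.png

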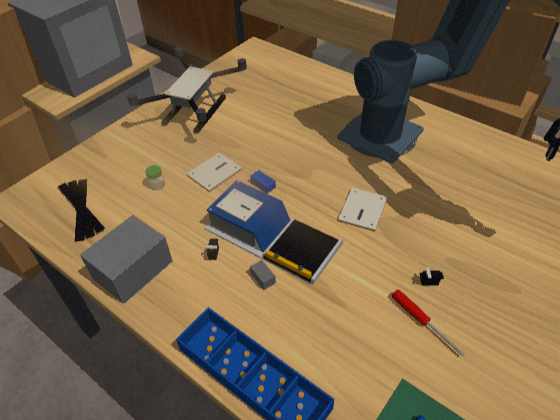

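The top view shows the stand at about (290,210), with the small plate on the blue deck at (322,198) and the bed at (257,212). The fence is at (255,190), and the two larger look-alikes are at (386,235) and (242,285). Next I'll fit the stand yaw and the edges.

Run:
```python
from h import *
for n in ['top','scene']:
    P=np.load(n+'.npy'); im=cv2.imread(f'pics/{n}1.png'); hsv=cv2.cvtColor(im,cv2.COLOR_BGR2HSV).astype(int)
    H,S,V=hsv[...,0],hsv[...,1],hsv[...,2]; x,y,z=P[...,0],P[...,1],P[...,2]
    roi=(x>440)&(x<650)&(y>-190)&(y<190)
    ms={'deck+plate':roi&(z>62)&(z<85),'plate':roi&(z>62)&(z<85)&(S<110)&(V>90),'fence':roi&(H>18)&(H<34)&(S>150)&(z>20)&(z<36),
        'bed':roi&(y>20)&(y<175)&(V<60)&(z<20)&(z>5)}
    for k,m in ms.items():
        m=cv2.morphologyEx(m.astype(np.uint8),cv2.MORPH_OPEN,np.ones((2,2))).astype(bool)
        c=cv2.minAreaRect(P[m][:,:2].astype(np.float32)); 
        print(n,k,m.sum(),np.round(c[0],1),np.round(c[1],1),round(c[2],1),cv2.boxPoints(c).round().tolist(),'z',np.median(P[m][:,2]).round(1))
```

```text
top deck+plate 2317 [475.  -96.6] [184.4 330.8] 82.9 [[299.0, -168.0], [628.0, -209.0], [651.0, -26.0], [322.0, 15.0]] z 70.5
top plate 897 [460.9 -95.5] [138.4 326.9] 74.3 [[285.0, -118.0], [599.0, -206.0], [637.0, -73.0], [322.0, 15.0]] z 74.9
top fence 132 [598.9  83.3] [  9.1 129.7] 4.8 [[589.0, 148.0], [600.0, 18.0], [609.0, 19.0], [598.0, 148.0]] z 26.6
top bed 1925 [459.6  83.5] [275.4 134.3] 0.4 [[321.0, 150.0], [322.0, 15.0], [598.0, 17.0], [597.0, 152.0]] z 11.9
scene deck+plate 2245 [851.3 151.9] [972.  196.6] 39.0 [[412.0, -78.0], [536.0, -230.0], [1291.0, 382.0], [1167.0, 534.0]] z 71.1
scene plate 1395 [794.5 207.4] [975.5 175.3] 51.5 [[422.0, -120.0], [559.0, -229.0], [1167.0, 534.0], [1030.0, 644.0]] z 73.8
scene fence 231 [852.5 319.7] [753.5 109.1] 42.6 [[538.0, 105.0], [612.0, 25.0], [1167.0, 534.0], [1093.0, 615.0]] z 27.7
scene bed 1959 [836.7 248.6] [855.4 176.2] 29.2 [[420.0, 117.0], [506.0, -37.0], [1253.0, 381.0], [1167.0, 534.0]] z 12.7
```

Run:
```python
from h import *
for n in ['top','scene']:
    P=np.load(n+'.npy'); im=cv2.imread(f'pics/{n}1.png'); hsv=cv2.cvtColor(im,cv2.COLOR_BGR2HSV).astype(int)
    H,S,V=hsv[...,0],hsv[...,1],hsv[...,2]; x,y,z=P[...,0],P[...,1],P[...,2]
    roi=(x>440)&(x<650)&(y>-190)&(y<190)
    ms={'deck+plate':roi&(z>65)&(z<85),'plate':roi&(z>65)&(z<85)&(S<110)&(V>90),'fence':roi&(H>18)&(H<34)&(S>150)&(z>20)&(z<36),
        'bed':roi&(y>20)&(y<175)&(V<60)&(z<20)&(z>5)}
    for k,m in ms.items():
        if k!='fence': m&=cv2.morphologyEx(m.astype(np.uint8),cv2.MORPH_OPEN,np.ones((3,3))).astype(bool)
        q=P[m]; q=q[np.linalg.norm(q[:,:2]-np.median(q[:,:2],0),axis=1)<125]
        c=cv2.minAreaRect(q[:,:2].astype(np.float32)); 
        print(n,k,m.sum(),np.round(c[0],1),np.round(c[1],1),round(c[2],1),cv2.boxPoints(c).round().tolist(),'z',np.median(q[:,2]).round(1))
```

```text
top deck+plate 2208 [546.2 -97.5] [130.7 152.3] 5.2 [[474.0, -28.0], [488.0, -179.0], [618.0, -167.0], [604.0, -16.0]] z 70.8
top plate 881 [ 557.4 -105.9] [ 79.1 100.3] 2.1 [[516.0, -57.0], [520.0, -157.0], [599.0, -155.0], [595.0, -54.0]] z 74.9
top fence 137 [601.1  85.9] [ 11.8 128.8] 4.7 [[590.0, 150.0], [600.0, 21.0], [612.0, 22.0], [602.0, 151.0]] z 28.3
top bed 1923 [528.2  83.5] [137.6 134.8] 5.2 [[454.0, 144.0], [466.0, 10.0], [603.0, 23.0], [591.0, 157.0]] z 12.0
scene deck+plate 2168 [547.5 -98. ] [134.8 156.9] 5.1 [[473.0, -26.0], [487.0, -182.0], [622.0, -170.0], [608.0, -14.0]] z 71.4
scene plate 1351 [ 540.2 -105.5] [118.6 143. ] 5.4 [[474.0, -40.0], [488.0, -182.0], [606.0, -171.0], [593.0, -29.0]] z 74.0
scene fence 242 [602.8  86.9] [ 14.4 130.3] 5.1 [[590.0, 151.0], [601.0, 21.0], [616.0, 23.0], [604.0, 152.0]] z 28.2
scene bed 1826 [525.9  81.5] [126.  129.9] 4.8 [[458.0, 141.0], [468.0, 12.0], [594.0, 22.0], [583.0, 152.0]] z 12.7
```

Call:
move_arm:
  series: "3.1 -5.4 0 0 0 -10 0; 6.2 -10.8 0 0 0 -20 0; 9.3 -16.2 0 0 0 -30 0; 12.4 -21.6 0 0 0 -40 0; 15.5 -27.0 0 0 0 -50 0"

```text
time_s: 1.23
position: [303.9, 258.1, 231.7]
eef_rot: [0.0, 0.544, 0.839, 0.001]
ft_force: [0.5, -0.1, -0.1]
opening: 0.1
```

Call:
move_arm:
  series: "3.1 -5.4 0 0 0 -10 0; 6.2 -10.8 0 0 0 -19.3 0; 9.3 -16.2 0 0 0 -19.3 0; 12.4 -21.6 0 0 0 -19.3 0; 15.5 -27.0 0 0 0 -19.3 0"

```text
time_s: 1.85
position: [459.0, -12.4, 231.7]
eef_rot: [0.0, 0.675, 0.737, 0.0]
ft_force: [0.7, -0.3, 0.8]
opening: -0.3
```

Call:
move_arm:
  series: "3.1 -5.4 0 0 0 0 0; 6.2 -10.8 0 0 0 0 0; 9.3 -16.2 -3 0 0 0 0; 10.7 -18.6 -8 0 0 0 0; 10.7 -18.6 -11 0 0 0 0"

```text
time_s: 2.48
position: [565.0, -198.6, 118.2]
eef_rot: [-0.001, 0.676, 0.737, -0.0]
ft_force: [-0.8, 0.8, 0.9]
opening: 0.0
```

```bash
cat > look.py <<'E'
from h import *
import sys
# plate pixels + pose in stand frame, from top camera
O=np.array([539.8,-23.]);a=np.radians(5.1);A=np.array([[np.cos(a),np.sin(a)],[-np.sin(a),np.cos(a)]])
n=sys.argv[1]; im,d=snap(n,sys.argv[2]); P=cloud(n,d)
s=arm.observe(); t=np.array(s['position']); print('t',s['time_s'],'tcp',t.round(1),'stand',(A@(t[:2]-O)).round(1),'F',np.round(s['ft_force'],1))
for q in vision.silhouettes(n,'plate'):
    X=P[q['pixels']&(d>0)]; st=(X[:,:2]-O)@A.T
    if abs(np.median(st[:,0]))>70 or abs(np.median(st[:,1]))>200: continue
    r=cv2.minAreaRect(st.astype(np.float32)); print(round(q['conf'],2),'rect',np.round(r[0],1),np.round(r[1],1),round(r[2],1),'z',np.percentile(X[:,2],[2,50,98]).round(1))
E
python3 look.py top a.png; python3 look.py scene b.png
python3 - <<'E'
import cv2,numpy as np
a=cv2.imread('pics/a.png')[150:260,210:380];b=cv2.imread('pics/b.png')[150:290,180:360]
f=lambda i:cv2.resize(i,(400,300),interpolation=cv2.INTER_CUBIC)
cv2.imwrite('pics/c.png',np.hstack([f(a),f(b)]))
E
```

```text
t 2.525 tcp [ 562.5 -196.3  114.5] stand [   7.2 -174.6] F [-2.1  1.2 -2.7]
0.97 rect [  9.1 -82.3] [91.1 76.2] 88.0 z [70.4 75.1 79.4]
t 2.625 tcp [ 563.9 -195.9  119.6] stand [   8.7 -174.3] F [ 1.  -0.   0.4]
0.72 rect [  8.9 -84.8] [100.7  85.4] 88.9 z [69.9 75.7 79.9]
```

View pics/c.png

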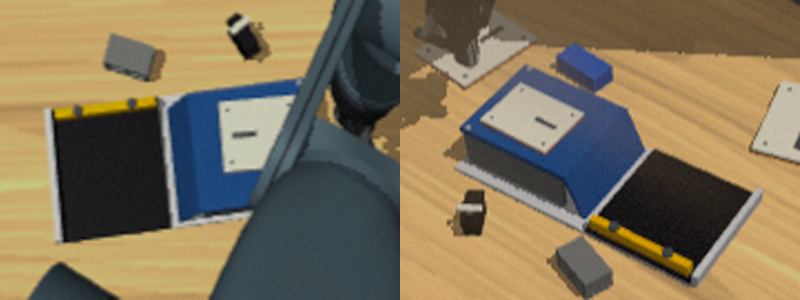

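The top crop shows the plate on the deck, square and in place; the arm is behind it, clear of other things. I'll lower behind the plate and push.

Call:
move_arm:
  series: "0 0 -3 0 0 0 0; 0 0 -4.9 0 0 0 0; -0.1 1.0 -4.9 0 0 0 0; -0.2 2.0 -4.9 0 0 0 0; -0.25 2.8 -4.9 0 0 0 0"

```text
time_s: 3.3
position: [563.5, -167.6, 74.1]
eef_rot: [0.001, 0.675, 0.738, 0.0]
ft_force: [-0.5, -0.6, 0.2]
opening: -0.2
```

Call:
move_arm:
  series: "-0.1 1.0 0 0 0 0 0; -0.2 2.0 0 0 0 0 0; -0.3 3.0 0 0 0 0 0; -0.4 4.0 0 0 0 0 0; -0.45 5.0 0 0 0 0 0"

```text
time_s: 3.92
position: [559.0, -118.6, 73.3]
eef_rot: [0.001, 0.675, 0.738, 0.0]
ft_force: [0.3, -2.6, 7.1]
opening: 0.2
```

```bash
python3 look.py scene d.png
```

```text
t 3.975 tcp [ 558.9 -117.4   73.3] stand [ 10.6 -95.7] F [ 1.6 -1.9  6.9]
0.69 rect [ 10.1 -41.6] [98.7 79.1] 89.8 z [71.3 75.7 79.7]
```

Call:
move_arm:
  series: "0 0 0.12 0 0 0 0; -0.05 0.5 0.12 0 0 0 0; -0.1 1 0.12 0 0 0 0"

```text
time_s: 4.4
position: [557.0, -108.1, 73.4]
eef_rot: [-0.0, 0.675, 0.738, -0.0]
ft_force: [0.2, -2.1, 2.5]
opening: 0.5
```

```bash
python3 look.py scene e.png; python3 -c "
import cv2
cv2.imwrite('pics/e2.png',cv2.resize(cv2.imread('pics/e.png')[150:270,190:350],(800,600),interpolation=2))"
```

```text
t 4.45 tcp [ 556.9 -107.4   73.4] stand [  9.5 -85.6] F [0.1 0.  2.4]
0.94 rect [  9.6 -30.2] [81.1 96.9] 0.0 z [71.3 75.7 79.8]
```

View pics/e2.png

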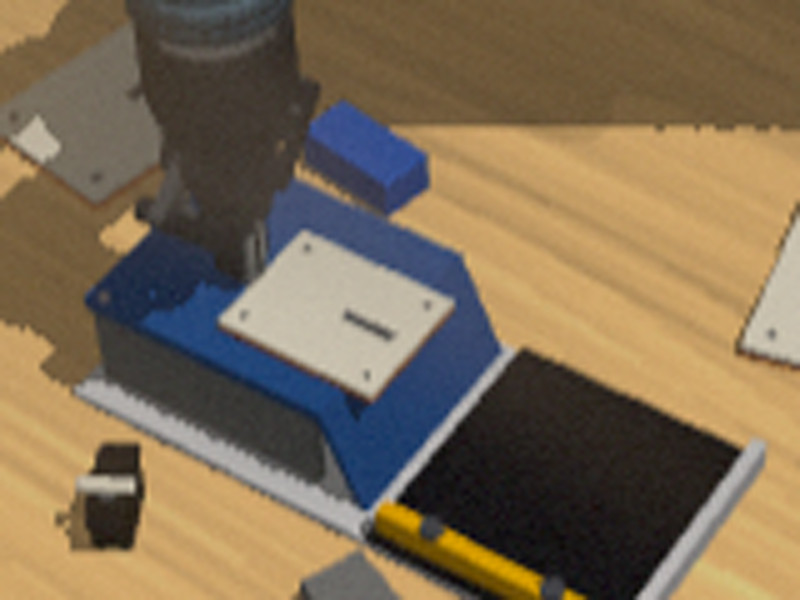

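The plate is square with its front overhanging the deck edge, and the fingers are right behind it. I'll keep pushing until it tips.

Call:
move_arm:
  series: "-0.1 1 0.05 0 0 0 0; -0.2 2 0.05 0 0 0 0; -0.25 2.6 0.05 0 0 0 0; -0.28 3.0 0.05 0 0 0 0; -0.32 3.4 0.05 0 0 0 0"

```text
time_s: 5.12
position: [554.0, -74.0, 74.0]
eef_rot: [0.0, 0.675, 0.738, -0.0]
ft_force: [-0.4, -0.5, -0.2]
opening: -0.3
```

```bash
python3 look.py scene f.png
```

```text
t 5.175 tcp [553.9 -73.6  74. ] stand [  9.5 -51.7] F [-0.5 -0.4  0. ]
0.57 rect [-20.2   3.3] [137.8  98.9] 1.0 z [70.7 75.6 79.3]
```

Call:
move_arm:
  series: "-0.04 0.4 0 0 0 0 0; -0.08 0.8 0 0 0 0 0; -0.08 0.8 0 0 0 0 0"

```text
time_s: 5.6
position: [553.1, -66.0, 74.0]
eef_rot: [-0.0, 0.675, 0.738, 0.0]
ft_force: [0.4, 0.2, 0.5]
opening: 0.1
```

```bash
python3 look.py scene g.png
```

```text
t 5.65 tcp [553.1 -66.1  74. ] stand [  9.4 -44.2] F [-1.1  0.7  0.3]
0.65 rect [9.3 9.8] [ 78.5 103.8] 1.8 z [69.4 75.3 79.3]
```

Call:
move_arm:
  series: "-0.04 0.4 0 0 0 0 0; -0.08 0.8 0 0 0 0 0; -0.12 1.2 0 0 0 0 0; -0.12 1.2 0 0 0 0 0"

```text
time_s: 6.2
position: [552.0, -53.9, 74.1]
eef_rot: [0.0, 0.675, 0.738, 0.0]
ft_force: [0.3, -0.8, 1.7]
opening: 0.1
```

```bash
python3 look.py scene i.png; python3 -c "
import cv2
cv2.imwrite('pics/i2.png',cv2.resize(cv2.imread('pics/i.png')[150:270,190:350],(800,600),interpolation=2))"
```

```text
t 6.25 tcp [552.  -54.   74.1] stand [  9.4 -32. ] F [ 0.7 -0.8  0.4]
0.58 rect [ 8.3 25.2] [78.  97.5] 0.8 z [67.8 73.4 79.2]
```

View pics/i2.png

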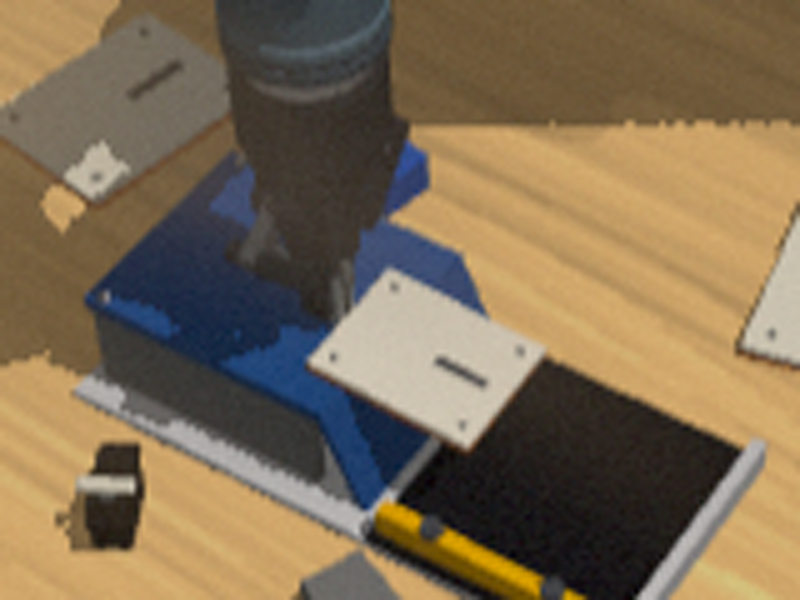

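The plate overhangs past its middle and is only just tilting, probably held by the finger. I'll back off a little to free it.

Call:
move_arm:
  series: "0.05 -0.5 0 0 0 0 0; 0.1 -1 0 0 0 0 0; 0.1 -1 0 0 0 0 0; 0.1 -1 0 0 0 0 0"

```text
time_s: 6.8
position: [552.9, -64.5, 73.9]
eef_rot: [-0.0, 0.675, 0.738, -0.0]
ft_force: [-0.7, 0.5, -0.2]
opening: -0.1
```

```bash
python3 look.py scene j.png; python3 -c "
import cv2
cv2.imwrite('pics/j2.png',cv2.resize(cv2.imread('pics/j.png')[150:270,190:350],(800,600),interpolation=2))"
```

```text
t 6.85 tcp [552.9 -64.4  74. ] stand [  9.4 -42.4] F [1.1 0.5 0.3]
0.91 rect [ 8.1 25.5] [80.3 69. ] 1.6 z [18.1 51.1 83.4]
```

View pics/j2.png

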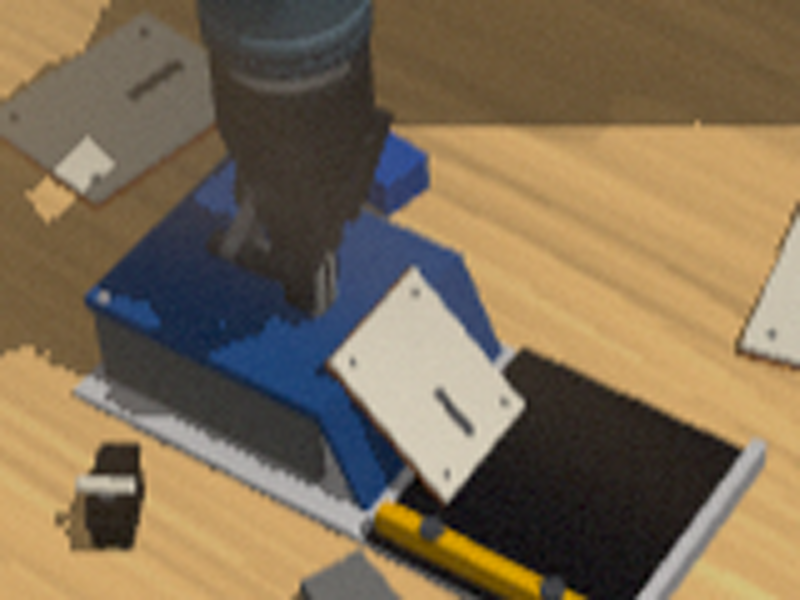

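It is tilting about 45°, either in motion or with its foot on the bed. I'll let time pass and recheck.

Call:
move_arm:
  series: "0 0 0 0 0 0 0; 0 0 0 0 0 0 0; 0 0 0 0 0 0 0"

```text
time_s: 7.28
position: [553.0, -64.3, 74.0]
eef_rot: [-0.0, 0.675, 0.738, 0.0]
ft_force: [0.6, 0.1, 0.2]
opening: 0.1
```

```bash
cat > prof.py <<'E'
from h import *
import sys
O=np.array([539.8,-23.]);a=np.radians(5.1);A=np.array([[np.cos(a),np.sin(a)],[-np.sin(a),np.cos(a)]])
im,d=snap('scene',sys.argv[1]); P=cloud('scene',d)
for q in vision.silhouettes('scene','plate'):
    X=P[q['pixels']&(d>0)]; st=np.c_[(X[:,:2]-O)@A.T,X[:,2]]
    if abs(np.median(st[:,0]))>70 or abs(np.median(st[:,1]))>200: continue
    k=np.polyfit(st[:,1],st[:,2],1); print('conf',q['conf'],'tilt deg',np.degrees(np.arctan(k[0])))
    print(np.percentile(st,[1,10,50,90,99],axis=0).round(1))
print(np.round(arm.observe()['position'],1))
E
python3 prof.py k.png
```

```text
conf 0.89 tilt deg -44.76326845427208
[[-30.5 -10.7  16.8]
 [-23.2  -2.6  23.6]
 [  9.3  25.   51.9]
 [ 40.8  52.7  78.9]
 [ 46.2  59.3  85.6]]
[553.  -64.3  74. ]
```

The plate did not slide down. It rests at 45°, with its foot on the bed near y=60 instead of in the groove. I'll push the foot back (-y) into the groove from the front, with the tool tilted so its body stays clear.

Call:
move_arm:
  series: "0 0 5.5 0 0 0 0; -0.4 4 8 -8 -0.7 0 0; -0.9 9 8 -16 -1.4 0 0; -1.2 13.2 7 -25 -2.2 0 0; -1.2 13.7 2 -25 -2.2 0 0"

```text
time_s: 8.0
position: [542.6, 80.4, 95.4]
eef_rot: [0.163, 0.655, 0.723, -0.143]
ft_force: [1.0, -0.5, -0.0]
opening: 0.0
```

Call:
move_arm:
  series: "0 0 -3.5 0 0 0 0; 0 0 -6.5 0 0 0 0; 0 0 -7 0 0 0 0; 0 0 -7 0 0 0 0"

```text
time_s: 8.5
position: [541.3, 72.6, 24.4]
eef_rot: [0.16, 0.659, 0.72, -0.147]
ft_force: [-0.3, 0.1, 0.3]
opening: 0.0
```

```bash
python3 prof.py l.png; python3 look.py scene l2.png
```

```text
conf 0.79 tilt deg -44.25713248236743
[[-31.2 -10.4  16.1]
 [-22.6  -2.6  24.2]
 [ 10.2  24.   51.6]
 [ 40.8  51.5  78.8]
 [ 46.   58.8  85.2]]
[542.   72.7  25.4]
t 8.65 tcp [542.1  72.7  25.5] stand [10.8 95.1] F [ 0.6 -0.4  0.1]
0.72 rect [-0.8 24.2] [97.2 69.8] 2.6 z [18.1 51.3 83.9]
```

Call:
move_arm:
  series: "0 0 0 7 0.6 0 0; 0 0 -0.5 13 1.1 0 0; 0 0 -0.8 13 1.1 0 0; 0 0 -0.8 13 1.1 0 0"

```text
time_s: 9.2
position: [540.8, 72.4, 16.2]
eef_rot: [0.078, 0.672, 0.733, -0.071]
ft_force: [-0.8, 1.0, 0.2]
opening: -0.2
```

Call:
move_arm:
  series: "0.1 -1 0 0 0 0 0; 0.2 -2 0 0 0 0 0; 0.25 -2.6 0 0 0 0 0; 0.3 -3.2 0 0 0 0 0; 0.34 -3.8 0 0 0 0 0"

```text
time_s: 9.82
position: [544.4, 34.4, 16.0]
eef_rot: [0.078, 0.672, 0.734, -0.071]
ft_force: [-1.0, 1.3, 0.0]
opening: 0.1
```

```bash
python3 prof.py m.png
```

```text
conf 0.82 tilt deg -50.050956833670625
[[-30.2 -13.6  18. ]
 [-18.5  -8.   34.5]
 [ 16.5  10.4  64.7]
 [ 42.8  35.   87.3]
 [ 45.9  47.6  91.7]]
[544.4  34.   16. ]
```

It works: the foot is sliding back and the plate is steepening. I'll continue.

Call:
move_arm:
  series: "0.05 -0.5 0 0 0 0 0; 0.1 -1 0 0 0 0 0; 0.13 -1.4 0 0 0 0 0; 0.13 -1.4 0 0 0 0 0"

```text
time_s: 10.42
position: [545.7, 20.3, 16.0]
eef_rot: [0.078, 0.672, 0.733, -0.071]
ft_force: [0.2, -0.1, 0.2]
opening: 0.3
```

```bash
python3 prof.py n.png;python3 -c "
import cv2
cv2.imwrite('pics/n2.png',cv2.resize(cv2.imread('pics/n.png')[150:270,190:350],(800,600),interpolation=2))"
```

```text
conf 0.92 tilt deg -60.17488201845194
[[-25.4 -14.2  16.8]
 [-12.2  -8.4  33.1]
 [ 20.8   3.8  71.7]
 [ 43.4  25.2  94.7]
 [ 46.2  33.9  99.6]]
[545.7  20.6  16. ]
```

View pics/n2.png

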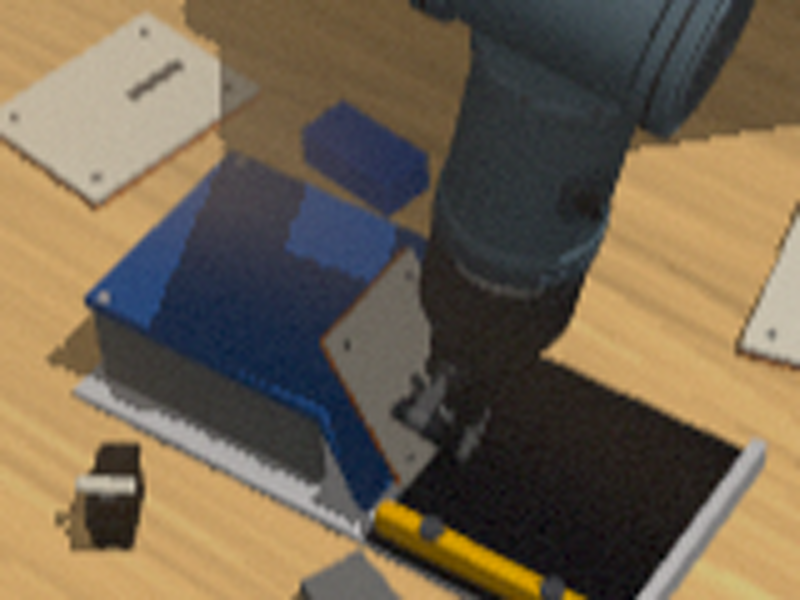

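Call:
move_arm:
  series: "0.03 -0.3 0 0 0 0 0; 0.06 -0.6 0 0 0 0 0; 0.06 -0.6 0 0 0 0 0"

```text
time_s: 10.9
position: [546.3, 14.4, 16.0]
eef_rot: [0.078, 0.672, 0.733, -0.071]
ft_force: [-0.9, -0.3, -0.1]
opening: 0.3
```

```bash
python3 prof.py o.png
```

```text
conf 0.88 tilt deg -56.11809707269724
[[-18.6 -10.3  11.6]
 [ -5.5  -6.3  26.1]
 [ 25.9   4.7  70.7]
 [ 44.4  24.6  96.2]
 [ 69.5  42.9 104.1]]
[546.2  14.6  16. ]
```

Call:
move_arm:
  series: "-0.2 2 0 0 0 0 0; -0.5 5 1 0 0 0 0; -0.7 7 6 0 0 0 0; -0.7 7 10 0 0 0 0; -0.7 7 13 6 0.5 0 0"

```text
time_s: 11.62
position: [538.9, 88.2, 147.5]
eef_rot: [0.039, 0.672, 0.738, -0.034]
ft_force: [0.4, -0.0, 0.1]
opening: -0.0
```

```bash
python3 prof.py p.png;python3 -c "
import cv2
cv2.imwrite('pics/p2.png',cv2.resize(cv2.imread('pics/p.png')[150:270,190:350],(800,600),interpolation=2))"
```

```text
conf 0.97 tilt deg -66.83079354015139
[[-30.  -10.7   9. ]
 [-22.7  -4.3  18.7]
 [  9.8  10.2  56.8]
 [ 40.3  26.   92.3]
 [ 46.   30.   98.4]]
[541.9  85.1 150.3]
```

View pics/p2.png

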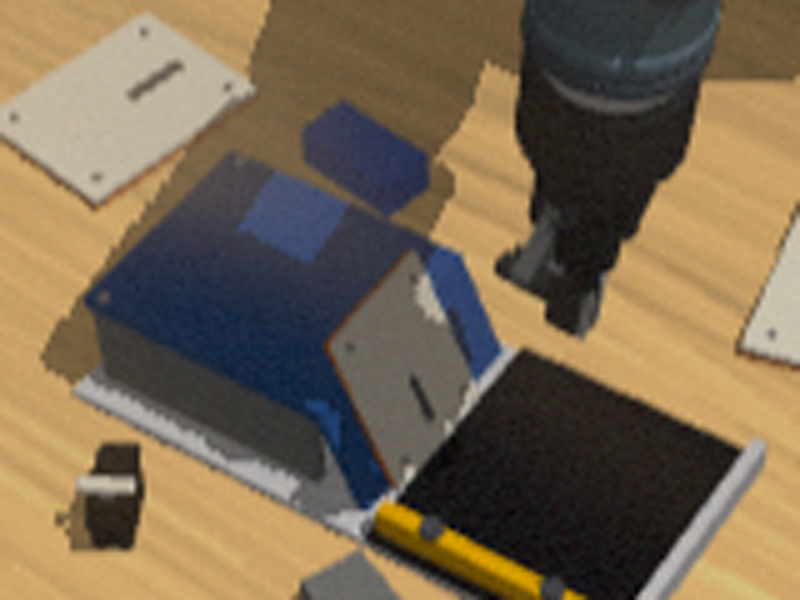

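The plate now leans on the ramp at 67° with its foot in the groove, white face out. I'll go over it and behind to tip it forward.

Call:
move_arm:
  series: "0.5 -5 0 6 0.5 0 0; 1 -10.5 0 6 0.5 0 0; 1.4 -15.5 0 6 0.5 0 0; 1.4 -15.5 -4 6 0.5 0 0; 1.4 -15.5 -5.8 6 0.5 0 0"

```text
time_s: 12.35
position: [551.4, -69.8, 85.1]
eef_rot: [-0.001, 0.676, 0.737, -0.001]
ft_force: [-0.5, 0.3, -0.0]
opening: -0.4
```

Call:
move_arm:
  series: "-0.1 1 0 0 0 0 0; -0.2 2 0 0 0 0 0; -0.3 3 0 0 0 0 0; -0.4 4 0 0 0 0 0; -0.4 4.5 0 0 0 0 0"

```text
time_s: 12.98
position: [549.3, -24.4, 88.5]
eef_rot: [0.001, 0.675, 0.738, 0.001]
ft_force: [-0.6, -0.6, -0.0]
opening: 0.1
```

```bash
python3 prof.py q.png
```

```text
conf 0.98 tilt deg -78.49953633288234
[[-29.3  10.1   9.6]
 [-19.9  13.8  18.9]
 [ 11.4  20.6  60.8]
 [ 42.   28.2  97.1]
 [ 45.6  30.7 103.4]]
[549.3 -24.6  88.3]
```

Call:
move_arm:
  series: "-0.07 0.8 0 0 0 0 0; -0.14 1.6 0 0 0 0 0; -0.2 2.4 0 0 0 0 0; -0.27 3.2 0 0 0 0 0; -0.34 3.8 0 0 0 0 0"

```text
time_s: 13.7
position: [545.8, 13.3, 88.0]
eef_rot: [0.001, 0.675, 0.738, 0.001]
ft_force: [-0.2, 1.1, -0.1]
opening: 0.1
```

```bash
python3 prof.py r.png
```

```text
conf 0.75 tilt deg 30.075477018950707
[[-31.6  24.   12.1]
 [-23.6  32.   18. ]
 [  9.6  68.7  39.4]
 [ 42.3 102.3  58.3]
 [ 46.1 107.1  62.2]]
[545.7  13.4  88. ]
```

It has tipped past upright and is falling. I'll wait, move the arm away, and look.

Call:
move_arm:
  series: "0 0 0 0 0 0 0; 0.2 -2 3 0 0 0 0; 0 -2 6 0 0 0 0; -4 -2 6 0 0 8 0; -9 -2 6 0 0 16 0"

```text
time_s: 14.42
position: [455.8, -8.0, 148.4]
eef_rot: [0.001, 0.564, 0.826, 0.001]
ft_force: [-0.4, -0.7, 1.3]
opening: -0.2
```

```bash
python3 prof.py s.png;python3 look.py scene s2.png; python3 -c "
import cv2
cv2.imwrite('pics/s2.png',cv2.resize(cv2.imread('pics/s.png')[150:300,190:390],(800,600),interpolation=2))"
```

```text
conf 0.8 tilt deg 0.3662830122247764
[[-29.3  24.2  13.5]
 [-22.2  34.3  16.1]
 [  9.8  73.2  18.8]
 [ 39.9 111.3  21.4]
 [ 45.7 119.7  23.2]]
[450.1  -6.5 147. ]
t 14.575 tcp [453.5  -7.2 147.9] stand [-84.6  23.5] F [ 0.8 -1.  -0.1]
0.59 rect [ 7.1 73.2] [97.8 80.5] 89.1 z [13.4 18.7 22.8]
0.48 rect [-18.6  -9.7] [387.3 206. ] 89.4 z [ 2.8 30.6 72.7]
```

View pics/s2.png

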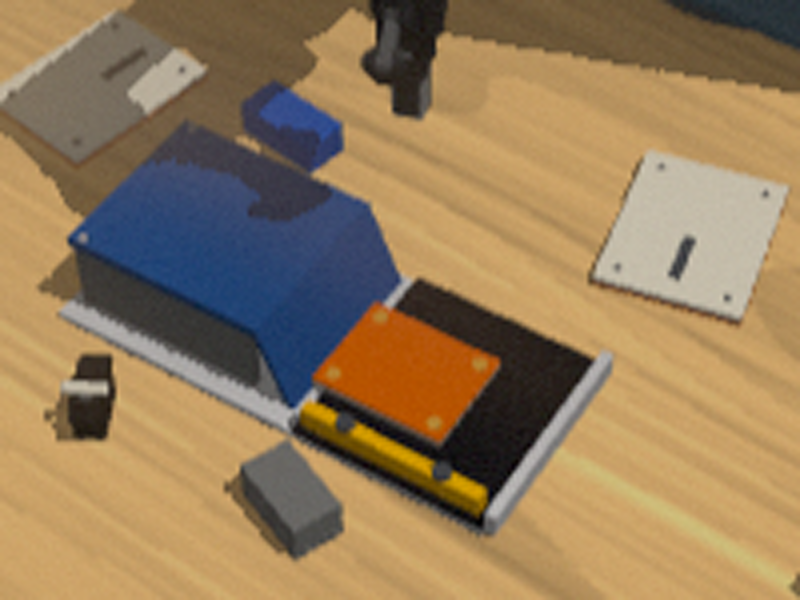

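The plate lies flat, orange side up with its inserts showing, between y = 24 and 120. It is about 18 mm from the fence. Now I'll go to its -x side.

Call:
move_arm:
  series: "0 1.5 0 0 0 10 0; 0 3 0 0 0 20 0; 0.1 4.5 0 0 0 30 0; 0.2 5.3 -4 0 0 40 0; 0.2 5.3 -8 0 0 50 0"

```text
time_s: 15.25
position: [460.4, 45.9, 67.7]
eef_rot: [0.002, 0.162, 0.987, 0.001]
ft_force: [-0.3, -0.6, -0.0]
opening: -0.2
```

Call:
move_arm:
  series: "0 0 -2 0 0 10 0; 0 0 -3.5 0 0 20 0; 0 0 -4.5 0 0 24 0; 0 0 -5.1 0 0 24 0; 0 0 -5.1 0 0 24 0"

```text
time_s: 15.88
position: [458.5, 45.6, 16.7]
eef_rot: [-0.0, -0.043, 0.999, 0.001]
ft_force: [0.0, 0.7, -0.2]
opening: 0.3
```

```bash
python3 look.py top t.png
```

```text
t 15.925 tcp [458.5  45.6  17. ] stand [-74.8  75.5] F [-0.6 -0.   0.6]
```

Call:
move_arm:
  series: "0 0 -0.15 0 0 0 0; 1 0.09 -0.15 0 0 0 0; 2 0.18 -0.15 0 0 0 0; 3 0.27 -0.15 0 0 0 0; 4 0.36 -0.15 0 0 0 0"

```text
time_s: 16.6
position: [498.5, 49.4, 15.5]
eef_rot: [-0.0, -0.044, 0.999, 0.001]
ft_force: [-1.2, -0.3, 2.8]
opening: -0.1
```

```bash
python3 look.py scene u.png
```

```text
t 16.65 tcp [500.2  49.2  15.7] stand [-33.   75.5] F [ 0.9 -0.6  0.1]
0.57 rect [12.6 71.2] [101.6  82.6] 89.3 z [13.8 18.6 22.6]
```

Call:
move_arm:
  series: "0.4 0.04 0.03 0 0 0 0; 0.8 0.07 0.03 0 0 0 0; 1.0 0.09 0.03 0 0 0 0"

```text
time_s: 17.08
position: [508.0, 50.2, 15.8]
eef_rot: [0.0, -0.044, 0.999, 0.001]
ft_force: [-0.0, -0.7, 0.6]
opening: -0.2
```

Call:
move_arm:
  series: "0.1 0.01 0 0 0 0 0; 0.2 0.02 0 0 0 0 0"

```text
time_s: 17.32
position: [509.8, 50.4, 15.8]
eef_rot: [-0.0, -0.044, 0.999, 0.001]
ft_force: [-0.1, 0.3, 0.7]
opening: -0.1
```

Call:
move_arm:
  series: "0.1 0.01 0 0 0 0 0; 0.2 0.02 0 0 0 0 0"

```text
time_s: 17.58
position: [511.9, 50.6, 15.8]
eef_rot: [0.0, -0.044, 0.999, 0.001]
ft_force: [-1.1, -0.8, 0.2]
opening: -0.1
```

```bash
python3 look.py scene v.png
```

```text
t 17.625 tcp [512.1  50.6  15.9] stand [-21.1  75.7] F [-0.   0.2 -0. ]
0.72 rect [24.3 71.5] [101.1  87.2] 87.7 z [14.2 18.7 23.5]
```

Call:
move_arm:
  series: "0.08 0.007 0 0 0 0 0; 0.15 0.013 0 0 0 0 0"

```text
time_s: 17.92
position: [513.3, 50.7, 15.8]
eef_rot: [-0.0, -0.044, 0.999, 0.001]
ft_force: [-1.0, 0.0, 0.2]
opening: 0.1
```

Call:
move_arm:
  series: "0.05 0.004 0 0 0 0 0; 0.1 0.009 0 0 0 0 0; 0.1 0.009 0 0 0 0 0"

```text
time_s: 18.3
position: [513.6, 50.9, 15.7]
eef_rot: [-0.001, -0.044, 0.999, 0.001]
ft_force: [-3.8, 0.2, 2.2]
opening: 0.3
```

Call:
move_arm:
  series: "0.05 0.004 0 0 0 0 0; 0.05 0.004 0 0 0 0 0; 0.05 0.004 0 0 0 0 0"

```text
time_s: 18.68
position: [513.7, 51.0, 15.6]
eef_rot: [-0.001, -0.044, 0.999, 0.001]
ft_force: [-5.5, 0.4, 3.4]
opening: -0.0
```

Call:
move_arm:
  series: "0 0 0 0 0 0 0; 0 0 0 0 0 0 0; 0 0 0 0 0 0 0; 0 0 0 0 0 0 0; 0 0 0 0 0 0 0"

```text
time_s: 19.3
position: [513.7, 51.0, 15.6]
eef_rot: [-0.001, -0.044, 0.999, 0.001]
ft_force: [-5.5, -0.1, 2.5]
opening: 0.3
```

```bash
python3 look.py scene w.png; python3 -c "
import cv2
cv2.imwrite('pics/w2.png',cv2.resize(cv2.imread('pics/w.png')[190:300,240:387],(800,600),interpolation=2))"
```

```text
t 19.35 tcp [513.7  50.9  15.6] stand [-19.4  76. ] F [-6.   0.3  3.3]
0.76 rect [29.6 72.7] [97.2 78.9] 89.9 z [15.1 18.8 22.9]
```

View pics/w2.png

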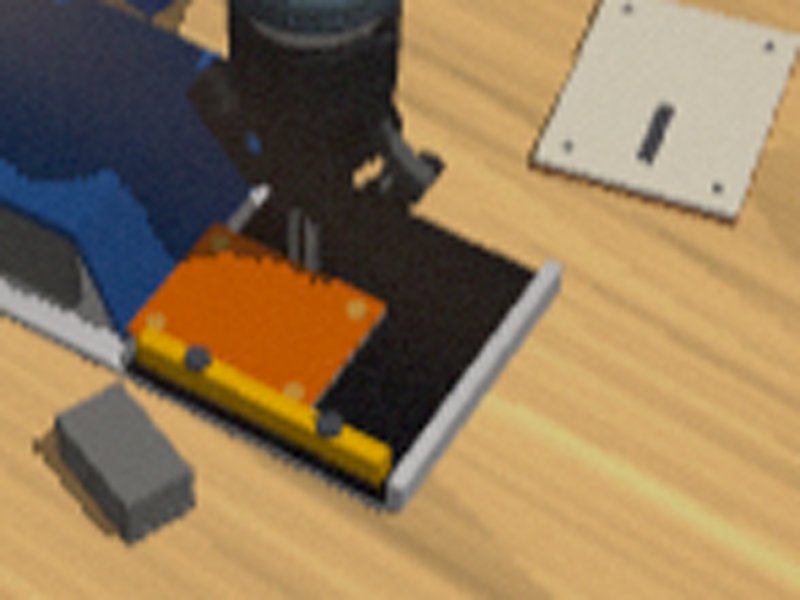

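The plate lies flush along the fence at about 5.7 N. I'll press a little firmer for another moment, then back away.

Call:
move_arm:
  series: "0.05 0.004 0 0 0 0 0; 0.05 0.004 0 0 0 0 0; 0.05 0.004 0 0 0 0 0; 0.05 0.004 0 0 0 0 0; 0.05 0.004 0 0 0 0 0"

```text
time_s: 20.02
position: [513.8, 51.0, 15.6]
eef_rot: [-0.002, -0.044, 0.999, 0.001]
ft_force: [-6.3, -0.5, 4.5]
opening: 0.1
```

Call:
move_arm:
  series: "0 0 0 0 0 0 0; 0 0 0 0 0 0 0; -0.5 -0.04 0 0 0 0 0; -2 -0.2 0 0 0 0 0; -5 -0.5 0 0 0 0 0"

```text
time_s: 20.65
position: [465.8, 45.6, 16.0]
eef_rot: [0.001, -0.044, 0.999, 0.001]
ft_force: [0.3, 0.0, 0.1]
opening: 0.3
```

Call:
move_arm:
  series: "-1 0 4 0 0 0 0; -1 0 9 0 0 0 0; -4 0 14 0 0 0 0; -4 0 14 0 0 0 0"

```text
time_s: 21.15
position: [426.0, 45.7, 159.3]
eef_rot: [0.004, -0.044, 0.999, 0.0]
ft_force: [1.0, 0.4, -0.6]
opening: -0.2
```

```bash
python3 look.py scene x.png; python3 -c "
import cv2
cv2.imwrite('pics/x2.png',cv2.resize(cv2.imread('pics/x.png')[150:300,190:390],(800,600),interpolation=2))"
```

```text
t 21.2 tcp [425.7  45.7 157.5] stand [-107.5   78.6] F [-0.4  0.3  0.2]
0.64 rect [27.7 71.6] [105.9  85.2] 85.5 z [13.5 18.8 24.4]
```

View pics/x2.png

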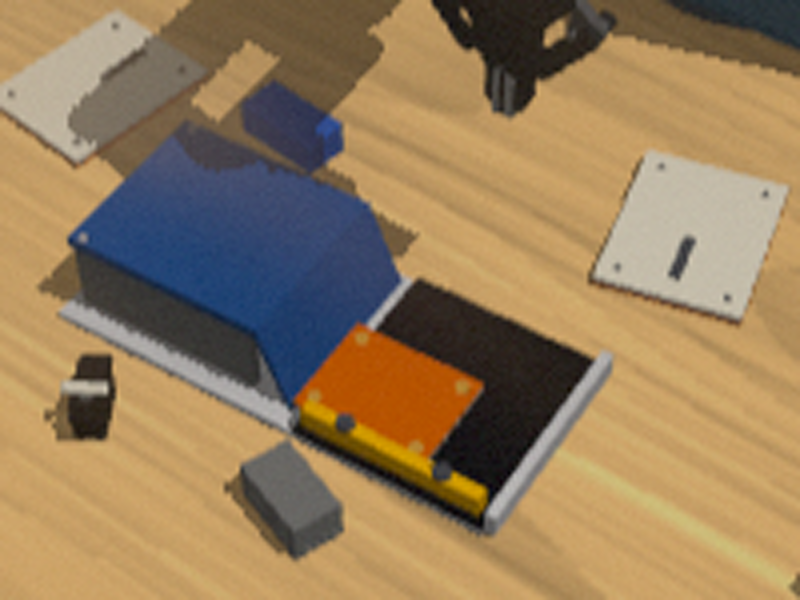

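The plate is flat with its orange side up and flush along the fence. Nothing else has moved, and the arm is clear.

```bash
python3 -c "
from plant import order; print(order.close_job())"
```

```text
the job is handed in; nothing more can be done
None
```

The plate is turned over and lies flat on the bed, orange face and brass inserts up, its long side flush along the yellow fence. I handed the job in at about 21 s on the robot's clock.

- **Slide down the ramp:** this did not go as planned. The plate stuck at 45°, with its foot on the bed short of the groove. I pushed the foot back with the shut fingers until it dropped into the groove. It then leaned on the ramp at about 67°, and I tipped it forward from behind.
- **Pressing home:** I pushed it across to the fence and held it there for over a second at about 5.5–6.3 N along the push.
- **Last checks:** the final picture shows the plate flush along the fence, the other things in view where they were, and the arm clear. I did not check the screwdriver, the second servo or the screw jar again at the end. The network's last outline gave the plate's centre at x ≈ 28 mm in the stand's frame, against about 27 expected. It read the plate too large and turned about 4° because it took in part of the fence, so for flushness I relied on the picture and the contact force.
- **Position along the fence:** the plate's ramp-side edge still overhangs the groove, close to the ramp foot, where it fell. I pushed it only sideways from there.

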